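# Close the drawer, then peel the dust cover off a vial-tray stack and present it

## Task

Push the open drawer of the small tray station fully home until it clicks into its detent. Then take the white dust cover off the vial-tray stack on top of the station by its raised lug: its clips make it stick, so peel it, raising the lug corner first while the opposite corner stays down, and leave the tray stack standing where it is. Present the cover above the black mat, roughly level and well clear of everything (its middle over the middle of the mat, about 20 cm above the bench), and finish while still holding it there; do not push over or shift the other things.

Things in the scene. Friction and masses are not known exactly. Their poses are not given: they have to be found in the camera images.
- station_drawer0 (a joint): the station's only drawer: 0 = fully home, grows as it is pulled out (m). It slides along the station's own x axis; pushing towards the station's +x (away from the robot) closes it. Friction about 1 N; a sprung detent resists with about 5 N from 15 mm to 7 mm before home, then pulls the drawer in and holds it.
- station: grey low cabinet 240 (x) x 280 (y) x 85 high, origin under its centre, front (with the drawer) facing its -x. Its flat top at 85 mm carries the vial-tray stack and a small jar.
- station_drawer0_handle (a point): middle of the drawer's steel bar handle (120 mm long along the station's y, about 10 mm thick, 35 mm out from the white drawer front, 47 mm above the bench); moves with the drawer. Axes as the station's.
- cover_lug (a point): centre of the raised lug of the dust cover: an upright block 26 mm long, 12 mm thick and 30 mm high standing on the cover plate near one corner (the corner towards the cover's -x, -y); the lug's top is 15 mm above this point and the plate's top 15 mm below. Its 26 mm length lies along the cover's diagonal, i.e. along the horizontal line from this point to cover_far (local direction 0.6, 0.8), so it is pinched across that line. Axes as the cover's, z up.
- cover_mid (a point): middle of the dust cover's plate: white formed cover, plate 120 (x) x 160 (y) x 4 mm with a 5 mm deep plug below that nests loosely in the tray's mouth, 60 to 130 g. Four black sprung roller clips, one on each side, hold down its edge: each resists with about 3 N and lets go once the edge there has risen some 5 to 10 mm (about 6 N lifts the lug corner). Axes as the cover's, z up. It is 82 mm from the lug.
- cover_far (a point): the corner of the cover plate's underside diagonally opposite to the lug (local +60, +80 mm from the plate's middle), 182 mm from the lug.
- stack_mid (a point): centre of the nested grey vial-tray stack (loose, 1.6 kg, 114 x 154 x 44 high, this point 22 mm above its underside), standing on the station's top; the cover lies on its rim, same axes. Clip tops are 15 mm above the rim and reach 14 mm outside the cover's edge.
- mat: black rubber mat 200 x 200 x 3 mm lying on the bench, origin under its centre.
- jar: small amber jar, 40 mm wide, 55 high, on the station's top; origin under its centre. Leave alone.
- vial: small glass vial with cap, 23 mm wide, 45 high, standing on a corner of the mat; origin under its centre. Leave alone.
- dropper: small amber bottle, 40 mm wide, 90 high, standing on the bench between the station and the mat; origin under its centre. Leave alone.
Mind the look-alikes: they are no part of the job. Of the things that look like the part that bears stack_mid, the smaller one is meant.

How it is judged:
On the way, in this order (a step that is already met when the one before it is completed fails the run):
1. the drawer is home in its detent (value of joint station_drawer0 below 0.004 m), for 0.2 s.
2. the lug corner of the cover is up while the opposite corner is still down on the stack (z of cover_lug in the frame of stack_mid above 0.053 m and z of cover_far in the frame of stack_mid below 0.029 m), for 0.05 s.
At the end, for the whole second after the job is handed in: Drawer within 4 mm of home; cover held still, middle within 60 mm of the mat middle and 130 to 300 mm above the bench, far corner over 70 mm up, within 30 degrees of level, touching neither stack nor station; stack upright within 25 mm of its start (value of joint station_drawer0 below 0.004 m and contact force between the fingers and cover above 1 N and horizontal distance between cover_mid and mat below 0.06 m and height (world z) of cover_mid between 0.13 and 0.3 m and height (world z) of cover_far above 0.07 m and angle between cover_mid's own z axis and vertical below 0.52 rad and contact force between cover and stack below 0.1 N and contact force between cover and station below 0.1 N and linear speed of cover below 0.05 m/s and distance of stack_mid from where it was at the start of the episode below 0.025 m and angle between stack_mid's own z axis and vertical below 0.1 rad); the arm keeps its last pose, push and grip.
It fails at once if the tray stack is lifted, tipped or shifted more than 25 mm (distance of stack_mid from where it was at the start of the episode above 0.025 m or angle between stack_mid's own z axis and vertical above 0.2 rad).
It fails at once if a bystander is pushed over or shifted more than 40 mm (distance of any of jar, vial, dropper from where it was at the start of the episode above 0.04 m or angle between any of jar, vial, dropper's own z axis and vertical above 0.6 rad).
It also fails if it takes over 64 s, if anything falls off the work surface, if the arm or the gripper's body presses on something with over 40 N, if the wrist force passes 120 N, or if a joint passes its speed limit or range.

## Robot

A 7-joint arm with a two-finger parallel gripper is mounted at the origin on the work surface. World frame = base frame: x ahead of the robot, y to its left, z up, the work surface at z = 0. Lengths are in m, angles in rad, forces in N, time in s.
With the tool pointing down it reaches from about 0.4 to 0.85 m from the base axis. Payload 10.4 kg.
Tool frame: the origin (TCP) lies between the finger pads; the fingertips stand ahead of it and the grasp point (between the pads) lies 6 mm ahead of it (finger_overhang is the z of the fingertips in the tool frame, in m); z points along the fingers, y is the direction in which the jaws open and shut (so a half turn about z gives the same grasp; the last joint's range is limited). The gripper opens to 85 mm and grips with 20 to 120 N. Pads are 22 mm wide; open, the fingers measure 114 mm over their backs; the gripper's body (76 mm by 85 mm) begins 54 mm behind the grasp point. The pads swing forward as they close: fully open they stand 13 mm farther back than shut.
Start: joints at [1.113, 0.332, -0.065, 1.46, 0.022, 1.35, -0.088], TCP at [0.263, -0.567, 0.256] pointing down, gripper open.
Joint ranges: [-2.6, 2.6], [-0.5, 2.12], [-1.47, 1.34], [0.16, 2.42], [-1.27, 4.41], [0.06, 2.06], [-2.6, 2.6]. Speed limits (rad/s): [2.22, 2.22, 2.79, 2.79, 3.14, 3.14, 3.14].

## Interface

Orientations are given as a unit quaternion [x, y, z, w].
In Python, from workcell import * gives the robot as it stands.
- The arm moves only by the shell command python3 -m creep 'ROWS' [FORCE]. ROWS is JSON, a list of rows, each a list of 7 numbers: the turn, a rotation vector about the tool's x, y, z in rad, then the shift along the tool's x, y, z in mm, then the closure in counts, from 0 (fully open) to 255 (shut). In form: [[wx, wy, wz, dx, dy, dz, claw], ...]. A call has 1 to 8 rows; each row shifts and turns the commanded pose from where the row before left it, along the tool's axes as they then stand; what a row does not reach is not made up. A row lasts 1/10 s, in which the tool goes at most 50 mm and 8.59 degrees, less where a joint would pass 70% of its speed; a pose out of reach is approached as far as the arm can. A call is refused whole if a number of a shift passes 50 or a number of a turn 0.15, either way. A call with a gripper value outside its range is refused whole. The fingers move at their own pace and stop on an object; FORCE is the grip in N (left out, the last holds). Time passes only in rows, so rows that do not move let the fingers close. It gives the time, the measured TCP pose, the force and the opening at its end, in the units of the state.
- get_obs(): the state, without advancing time (a new reading comes with each control period).
- camera(name): name is "side" or "top"; returns (picture, depth): 480x640x3 uint8, blue, green, red; 480x640 float32, m along the optical axis (not along the pixel's ray), 0 where there is no reading.
- camera_model(name): a dict with "camera_matrix" (3x3 intrinsics, pixels), "R" (3x3) and "t" (3): a world point X has camera coordinates R X + t. Camera axes: x right, y down, z forward; pixel columns grow to the right and rows downward; lengths in m; the calibration is good to about 2 mm. A picture is of the moment at which its call begins. camera_model takes no time and is no camera call.
- hand_in(): hands the job in, once; it reports no verdict.
The state is a dict: "clock": time; "joint_pos": joint angles; "joint_velocities": joint speeds; "tau": joint torques, N m; "position": TCP position; "ee_rot": TCP orientation; "ft_force": force on the tool from outside, world axes, zero at the start; "torque": the same for the moment, N m; "grip_width": opening from 0.0 (shut) to 1.0 (fully open).
Only numpy, scipy, OpenCV 4.12 (cv2) and the standard library are available. Lean on these libraries where they do the work, as an engineer would, in place of code of your own. Each camera call takes 0.05 s, during which the arm holds its last target.

## Working session

There is one attempt and no reset: what is moved stays moved. The work goes in short steps, Python scripts to look and compute and a shell command to move; the robot and the scene stay as the last step left them, time stands still between calls to the robot, and variables do not carry over. Pictures are saved under pics/ and viewed, and the job is handed in when it is done.

```bash
ls; mkdir -p pics; python3 - <<'E'
from workcell import *
import cv2,numpy as np
print(get_obs())
for n in("top","side"):
    p,d=camera(n); cv2.imwrite(f"pics/{n}0.png",p); np.save(f"pics/{n}0.npy",d)
    print(n,camera_model(n))
E
```

```text
pics
{'clock': 0.0, 'joint_pos': array([ 1.11338906,  0.3329145 , -0.06470065,  1.46096221,  0.02156856,
        1.34990579, -0.08847654]), 'joint_velocities': array([-0.00180561,  0.00078205, -0.00077952,  0.00044905,  0.00014845,
        0.00159908, -0.00029307]), 'tau': array([ 1.44523383e-03, -6.25449300e+01,  5.00456442e-02, -3.91603661e+01,
        1.62045535e-02,  1.01321738e-02,  2.94094639e-05]), 'position': array([ 0.26312899, -0.56652283,  0.25547931]), 'ee_rot': array([ 9.76456328e-01,  2.15713886e-01, -1.80184406e-04, -7.25922923e-04]), 'ft_force': array([0.72041911, 0.14845557, 0.32167211]), 'torque': array([ 0.03524304, -0.04209497,  0.00619799]), 'grip_width': 0.9970493669222297}
top {'camera_matrix': array([[461.33954686,   0.        , 319.12270949],
       [  0.        , 461.33954686, 246.07795184],
       [  0.        ,   0.        ,   1.        ]]), 'R': array([[-0.00755064, -0.99994873, -0.00674707],
       [-0.98915639,  0.00845847, -0.14662225],
       [ 0.1466718 ,  0.00556681, -0.98916955]]), 't': array([-0.00649837,  0.50410214,  1.30361447])}
side {'camera_matrix': array([[563.89479276,   0.        , 316.80591568],
       [  0.        , 563.89479276, 231.37032303],
       [  0.        ,   0.        ,   1.        ]]), 'R': array([[-0.99790843, -0.06405245, -0.00872097],
       [-0.03796837,  0.68995017, -0.72286041],
       [ 0.05231801, -0.72101737, -0.69093905]]), 't': array([0.49356952, 0.1296824 , 1.48278445])}
```

View pics/top0.png

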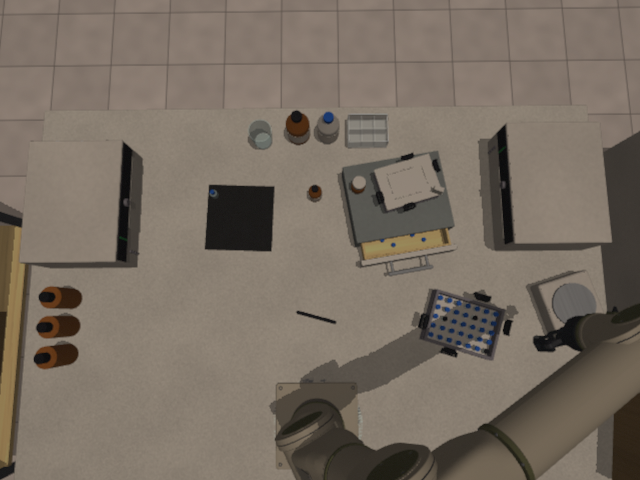

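View pics/side0.png

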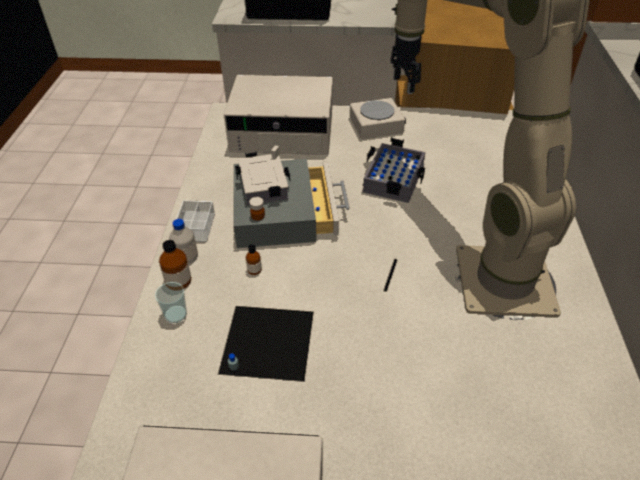

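The top view shows the grey station at (398,197) with its drawer open at (405,247) and its handle at (408,268). The covered stack is at (407,182), the lug near (437,190), the jar at (358,184), the dropper at (315,192), the mat at (240,218) and the vial at (213,194). 

What could be taken for the target stack or cover:
- The covered tray on the station, (407,182).
- The open, larger tray with clips on the bench, (463,322).
- The white scale, (570,300).
- The glass tray, (367,130).

I choose (407,182): it is the smaller one, it has the white cover, and it stands on the station. I'll check it in a close crop.

```bash
cat > h.py <<'E'
from workcell import *
import cv2,numpy as np
def pt(n,u,v,d):
    m=camera_model(n);K=m["camera_matrix"]
    c=np.linalg.inv(K)@[u,v,1]*d
    return m["R"].T@(c-m["t"])
def ray(n,u,v,z):
    m=camera_model(n);K=m["camera_matrix"];o=-m["R"].T@m["t"]
    r=m["R"].T@np.linalg.inv(K)@[u,v,1]
    return o+r*(z-o[2])/r[2]
def proj(n,X):
    m=camera_model(n);c=m["camera_matrix"]@(m["R"]@np.asarray(X)+m["t"]);return c[:2]/c[2]
def cloud(n,d):
    v,u=np.mgrid[:480,:640];m=camera_model(n);K=m["camera_matrix"]
    c=np.stack([(u-K[0,2])/K[0,0]*d,(v-K[1,2])/K[1,1]*d,d],-1)
    return (c-m["t"])@m["R"]
E
python3 - <<'E'
from h import *
a=cv2.imread("pics/top0.png")[140:285,335:465]
b=cv2.imread("pics/side0.png")[140:250,220:360]
cv2.imwrite("pics/ct.png",cv2.resize(a,None,fx=5,fy=4.1*5/4.1*0.82,interpolation=cv2.INTER_CUBIC))
cv2.imwrite("pics/ct.png",cv2.resize(a,None,fx=4,fy=4,interpolation=cv2.INTER_CUBIC))
cv2.imwrite("pics/cs.png",cv2.resize(b,None,fx=5,fy=5,interpolation=cv2.INTER_CUBIC))
d=np.load("pics/top0.npy");P=cloud("top",d)
for u,v in[(407,182),(358,184),(400,230),(408,268),(437,190),(240,218),(398,180),(420,180)]: print(u,v,P[v,u].round(4))
m=(P[...,2]>.12)&(P[...,2]<.17)
q=np.zeros((480,640),bool);q[145:225,365:450]=1
z=P[...,2]
print(np.round(z[180:200:2,426:448:2]*1000))
E
```

```text
407 182 [ 0.6671 -0.2549  0.1285]
358 184 [ 0.6598 -0.1188  0.1385]
400 230 [ 0.5416 -0.2395  0.0802]
408 268 [ 0.4413 -0.2725  0.0035]
437 190 [ 0.6351 -0.3284  0.1599]
240 218 [0.5963 0.227  0.0046]
398 180 [ 0.6719 -0.2296  0.1325]
420 180 [ 0.6721 -0.2906  0.1298]
[[131. 132. 134. 130. 132. 132. 136.  88.  86.  79.  -1.]
 [130. 140. 136. 139. 133. 132. 130.  91.  82.  88.  -1.]
 [133. 134. 133. 132. 135. 131. 134.  80.  90.  83.   2.]
 [134. 134. 133. 132. 133. 163. 165. 131.  86.  81.   2.]
 [135. 132. 133. 134. 154. 166. 159. 162. 164. 164.  83.]
 [131. 130. 133. 130. 159. 158. 161. 158. 159.  89.  87.]
 [134. 133. 133. 135. 135. 144. 147. 152. 157.  80.  82.]
 [132. 132. 133. 134. 133. 129. 134. 138. 131.  82.  87.]
 [130. 131. 132. 131. 136. 116. 107.  81.  88.  87.  85.]
 [137. 131. 115. 107.  90.  89.  82.  85.  86.  85.  83.]]
```

View pics/ct.png

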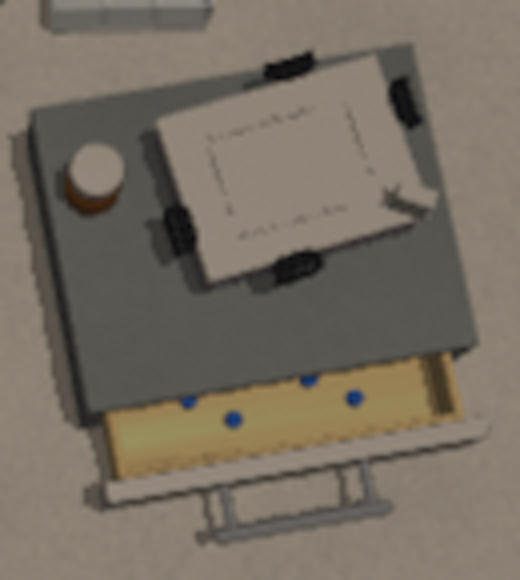

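View pics/cs.png

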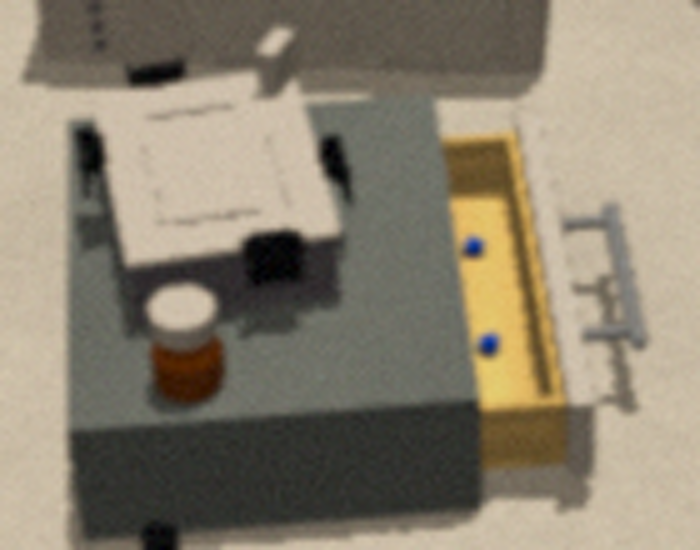

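```bash
python3 - <<'E'
from h import *
im=cv2.imread("pics/top0.png");d=np.load("pics/top0.npy");P=cloud("top",d)
hsv=cv2.cvtColor(im,cv2.COLOR_BGR2HSV)
print(hsv[182,407],hsv[230,400],hsv[262,405],hsv[218,240])
win=lambda a,b,c,e:(lambda q:(q.__setitem__((slice(a,b),slice(c,e)),True),q)[1])(np.zeros((480,640),bool))
def rect(name,m,z,n="top"):
    c,_=cv2.findContours(m.astype(np.uint8),cv2.RETR_EXTERNAL,cv2.CHAIN_APPROX_NONE)
    c=max(c,key=cv2.contourArea)[:,0]
    Q=np.array([ray(n,u,v,z)[:2] for u,v in c])
    r=cv2.minAreaRect((Q*1000).astype(np.float32));print(name,r,cv2.boxPoints(r).round(0).tolist());return Q
z=P[...,2]
cov=win(145,215,365,450)&(z>.118)&(z<.146)&(hsv[...,2]>95)
cov=cv2.morphologyEx(cov.astype(np.uint8),cv2.MORPH_OPEN,np.ones((5,5)))
rect("cover",cov,.133)
st=win(140,260,335,465)&(z>.07)
rect("station",cv2.morphologyEx(st.astype(np.uint8),cv2.MORPH_OPEN,np.ones((5,5))),.085)
mat=win(170,260,195,285)&(hsv[...,2]<60)
rect("mat",mat,.003)
lug=win(175,200,425,448)&(z>.147)
v,u=np.nonzero(lug);Q=np.array([ray("top",a,b,.160) for a,b in zip(u,v)])
print("lug",Q.mean(0), cv2.minAreaRect((Q[:,:2]*1000).astype(np.float32)))
for u,v in[(385,274),(433,266),(387,271),(431,263)]: print("handle",ray("top",u,v,.047).round(4))
for u,v in[(365,268),(457,250)]: print("front",ray("top",u,v,.07).round(4), P[v-1:v+2,u,2])
print("jar",ray("top",358.5,181,.14)); print("dropper",ray("top",315,187,.09),P[187:198:2,315]);print("vial",ray("top",213,193,.045))
E
```

```text
[ 15  42 144] [26 20 89] [ 16  45 137] [20 28 27]
cover ((667.0390625, -256.78900146484375), (119.02899932861328, 160.3251953125), 16.613840103149414) [[587.0, -197.0], [633.0, -351.0], [747.0, -317.0], [701.0, -163.0]]
station ((639.83251953125, -235.38523864746094), (230.76473999023438, 281.4337158203125), 9.616583824157715) [[503.0, -116.0], [550.0, -393.0], [777.0, -355.0], [730.0, -77.0]]
mat ((598.9979248046875, 229.2525177001953), (196.92694091796875, 196.9166717529297), 87.8717041015625) [[497.0, 135.0], [694.0, 127.0], [701.0, 324.0], [504.0, 331.0]]
lug [ 0.63711295 -0.33145813  0.16      ] ((643.0843505859375, -322.7577209472656), (49.67914962768555, 63.80216979980469), 85.22777557373047)
handle [ 0.4203 -0.1982  0.047 ]
handle [ 0.4422 -0.336   0.047 ]
handle [ 0.4289 -0.2041  0.047 ]
handle [ 0.4508 -0.3307  0.047 ]
front [ 0.4357 -0.1393  0.07  ] [ 1.81945309e-03  1.36336447e+00 -3.32209080e-04]
front [ 0.4846 -0.4001  0.07  ] [-0.00502299  0.00076209 -0.00074968]
jar [ 0.66788105 -0.12024502  0.14      ]
dropper [ 6.66175684e-01 -4.08487395e-04  9.00000000e-02] [[ 6.66873374e-01 -3.74242959e-04  8.75238773e-02]
 [ 6.60864030e-01 -3.44580109e-04  8.80267428e-02]
 [ 6.54905972e-01 -3.13007766e-04  8.83865805e-02]
 [ 6.53333739e-01 -5.43247691e-05  7.24212571e-02]
 [ 6.49352539e-01  8.50342711e-05  6.50750718e-02]
 [ 6.44456828e-01  1.78606402e-04  6.10322705e-02]]
vial [0.66349229 0.30060756 0.045     ]
```

```bash
python3 - <<'E'
from h import *
import workcell
print([x for x in dir(workcell) if not x.startswith('__')]); print(globals().get('finger_overhang'))
d=np.load("pics/top0.npy");P=cloud("top",d)
ds=np.load("pics/side0.npy");S=cloud("side",ds)
# big tray
for nm,Q in(("top",P),("side",S)):
    m=(Q[...,2]>.02)&(Q[...,2]<.09)&(Q[...,0]>.2)&(Q[...,0]<.42)&(Q[...,1]<-.25)&(Q[...,1]>-.55)
    q=Q[m];
    if len(q): print(nm,cv2.boxPoints(cv2.minAreaRect((q[:,:2]*1000).astype(np.float32))).round(),np.percentile(q[:,2],[5,50,95,99]))
# handle points by depth
c,s=np.cos(.168),np.sin(.168)
for nm,Q in(("top",P),("side",S)):
    X=(Q[...,0]-.640)*c+(Q[...,1]+.235)*s; Y=-(Q[...,0]-.640)*s+(Q[...,1]+.235)*c
    m=(abs(Y)<75)&(X<-.10)&(X>-.24)&(abs(Y)<.07)&(Q[...,2]>.03)
    x=X[m];z=Q[...,2][m];print(nm,m.sum());h=np.histogram(x,bins=np.arange(-.24,-.1,.005));print(list(zip(h[1].round(3),h[0])))
    mm=m&(X<-.185);print("handle Y range",Y[mm].min(),Y[mm].max(),np.median(z))
    m=(abs(Y)<.1)&(Q[...,2]>.075)&(Q[...,2]<.095);print("top X range",np.percentile(X[m&(abs(X)<.15)],[.5,99.5]))
E
```

```text
['MotionError', 'camera', 'camera_model', 'finger_overhang', 'get_obs', 'hand_in']
0.025
top [[ 180. -533.]
 [ 355. -552.]
 [ 382. -299.]
 [ 207. -280.]] [0.02098688 0.04064817 0.07172868 0.07577238]
side [[ 180. -533.]
 [ 355. -553.]
 [ 383. -295.]
 [ 208. -276.]] [0.02256768 0.04415323 0.07178491 0.07637733]
top 932
[(np.float64(-0.24), np.int64(0)), (np.float64(-0.235), np.int64(0)), (np.float64(-0.23), np.int64(0)), (np.float64(-0.225), np.int64(0)), (np.float64(-0.22), np.int64(58)), (np.float64(-0.215), np.int64(79)), (np.float64(-0.21), np.int64(41)), (np.float64(-0.205), np.int64(10)), (np.float64(-0.2), np.int64(9)), (np.float64(-0.195), np.int64(10)), (np.float64(-0.19), np.int64(10)), (np.float64(-0.185), np.int64(11)), (np.float64(-0.18), np.int64(114)), (np.float64(-0.175), np.int64(89)), (np.float64(-0.17), np.int64(86)), (np.float64(-0.165), np.int64(72)), (np.float64(-0.16), np.int64(51)), (np.float64(-0.155), np.int64(0)), (np.float64(-0.15), np.int64(0)), (np.float64(-0.145), np.int64(1)), (np.float64(-0.14), np.int64(1)), (np.float64(-0.135), np.int64(4)), (np.floa
[... 647 characters left out ...]
oat64(-0.19), np.int64(8)), (np.float64(-0.185), np.int64(6)), (np.float64(-0.18), np.int64(22)), (np.float64(-0.175), np.int64(53)), (np.float64(-0.17), np.int64(54)), (np.float64(-0.165), np.int64(71)), (np.float64(-0.16), np.int64(84)), (np.float64(-0.155), np.int64(0)), (np.float64(-0.15), np.int64(2)), (np.float64(-0.145), np.int64(0)), (np.float64(-0.14), np.int64(0)), (np.float64(-0.135), np.int64(2)), (np.float64(-0.13), np.int64(4)), (np.float64(-0.125), np.int64(1)), (np.float64(-0.12), np.int64(0)), (np.float64(-0.115), np.int64(35)), (np.float64(-0.11), np.int64(55))]
handle Y range -0.06300636010065744 0.06329101337412382 0.06875609973972235
top X range [-0.11268252  0.11084396]
```

```bash
python3 -m creep '[[0,0,0.089,0,0,0,255],[0,0,0.089,0,0,0,255],[0,0,0.089,0,0,0,255]]' 40; python3 -m creep '[[0,0,0,18,-28,5,255],[0,0,0,18,-28,5,255],[0,0,0,18,-28,5,255],[0,0,0,18,-28,5,255],[0,0,0,18,-28,5,255],[0,0,0,18,-28,5,255],[0,0,0,18,-28,5,255],[0,0,0,18,-28,5,255]]'; python3 -m creep '[[0,0,0,18,-29,0,255],[0,0,0,18,-29,0,255],[0,0,0,0,0,0,255]]'
```

```text
clock: 0.4
position: [0.2632, -0.5667, 0.2558]
ee_rot: [0.997, 0.082, -0.0, -0.0]
ft_force: [-0.8, 0.7, 0.1]
grip_width: 0.51
clock: 1.2
position: [0.368, -0.3205, 0.2159]
ee_rot: [0.996, 0.084, -0.0, -0.0]
ft_force: [0.6, 0.2, 0.9]
grip_width: 0.004
clock: 1.5
position: [0.3955, -0.2544, 0.2163]
ee_rot: [0.996, 0.087, 0.0, -0.0]
ft_force: [-1.0, -0.2, 0.3]
grip_width: -0.003
```

```bash
python3 -m creep '[[0,0,0,0,0,30,255],[0,0,0,0,0,30,255],[0,0,0,0,0,30,255],[0,0,0,0,0,20,255],[0,0,0,0,0,0,255]]'; python3 - <<'E'
from h import *
for n,(a,b,c,e) in dict(side=(120,270,250,450),top=(130,350,330,520)).items():
    p,d=camera(n); cv2.imwrite(f"pics/{n}1.png",cv2.resize(p[a:b,c:e],None,fx=3,fy=2.7 if n=="top" else 3))
a=cv2.imread("pics/side1.png");print(a.shape)
E
```

```text
clock: 2.0
position: [0.3917, -0.2581, 0.1037]
ee_rot: [0.996, 0.084, -0.002, -0.002]
ft_force: [-0.9, 0.7, 0.4]
grip_width: 0.0
(450, 600, 3)
```

View pics/side1.png

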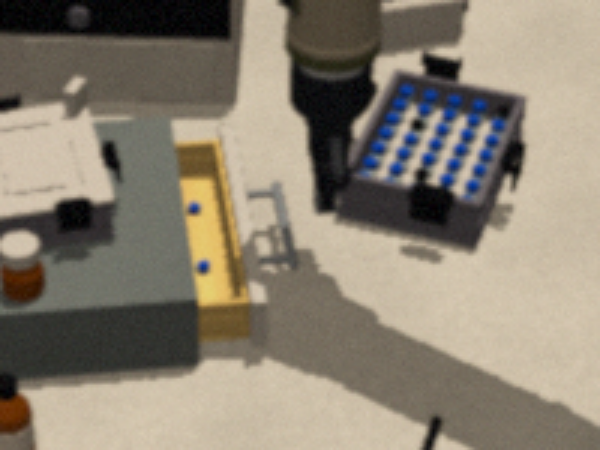

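View pics/top1.png

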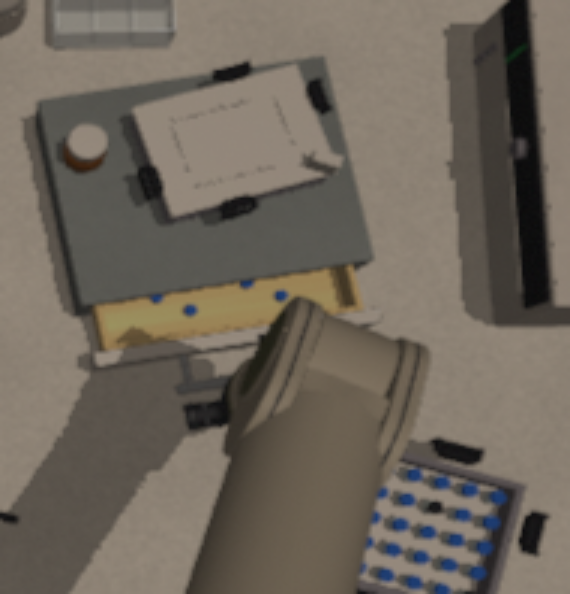

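The side view shows the shut fingers at about (325,200) in the crop, between the handle bar (280,225) and the corner of the larger tray (345,195). There is room to go straight down in front of the bar.

```bash
python3 -m creep '[[0,0,0,3,-4,20,255],[0,0,0,0,0,20,255],[0,0,0,0,0,8,255],[0,0,0,0,0,0,255]]'; python3 - <<'E'
from h import *
p,d=camera("side"); cv2.imwrite("pics/side2.png",cv2.resize(p[120:270,250:450],None,fx=3,fy=3))
E
```

```text
clock: 2.5
position: [0.3959, -0.2545, 0.0585]
ee_rot: [0.996, 0.084, -0.0, -0.0]
ft_force: [-0.1, -0.0, -0.1]
grip_width: -0.001
```

View pics/side2.png

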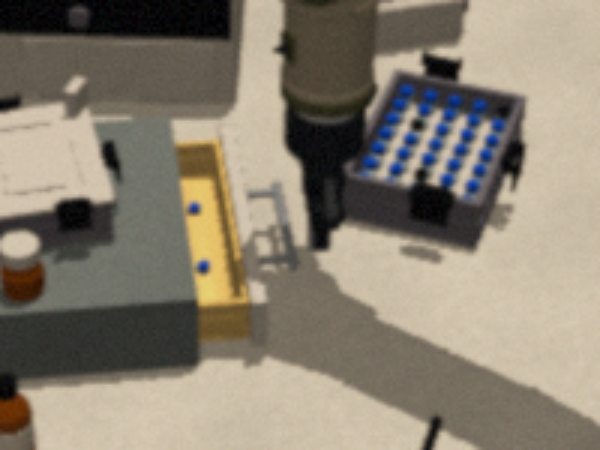

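The fingers are at (320,240), just in front of the bar's middle. Pushing now.

```bash
python3 -m creep '[[0,0,0,6,0,0,255],[0,0,0,6,0,0,255],[0,0,0,6,0,0,255],[0,0,0,6,0,0,255],[0,0,0,4,0,0,255]]';python3 -m creep '[[0,0,0,4,0,0,255],[0,0,0,4,0,0,255],[0,0,0,4,0,0,255],[0,0,0,0,0,0,255]]';python3 -m creep '[[0,0,0,4,0,0,255],[0,0,0,4,0,0,255]]'; python3 - <<'E'
from h import *
p,d=camera("side"); cv2.imwrite("pics/side3.png",cv2.resize(p[120:270,200:400],None,fx=3,fy=3))
E
```

```text
clock: 3.05
position: [0.4243, -0.2495, 0.0585]
ee_rot: [0.996, 0.084, 0.0, 0.0]
ft_force: [-2.1, -0.8, 0.2]
grip_width: 0.002
clock: 3.45
position: [0.4361, -0.2474, 0.0583]
ee_rot: [0.996, 0.084, 0.0, -0.0]
ft_force: [-0.5, -0.8, -0.6]
grip_width: -0.001
clock: 3.65
position: [0.4432, -0.2463, 0.0582]
ee_rot: [0.996, 0.084, -0.0, -0.0]
ft_force: [-1.0, 0.3, -0.7]
grip_width: 0.001
```

View pics/side3.png

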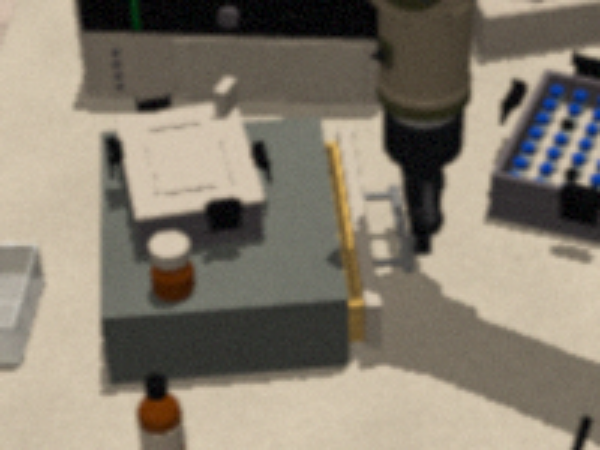

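The fingers press the bar at (408,240). A yellow gap of roughly 10–15 mm is left at (345,240).

```bash
python3 -m creep '[[0,0,0,3,0,0,255],[0,0,0,3,0,0,255]]';python3 -m creep '[[0,0,0,3,0,0,255],[0,0,0,3,0,0,255]]';python3 -m creep '[[0,0,0,3,0,0,255]]';python3 -m creep '[[0,0,0,3,0,0,255]]'; python3 - <<'E'
from h import *
p,d=camera("side"); cv2.imwrite("pics/side4.png",cv2.resize(p[120:270,200:400],None,fx=3,fy=3))
E
```

```text
clock: 3.9
position: [0.4477, -0.2456, 0.058]
ee_rot: [0.997, 0.083, -0.002, -0.0]
ft_force: [-6.8, -0.8, 5.3]
grip_width: 0.0
clock: 4.1
position: [0.4548, -0.2444, 0.0581]
ee_rot: [0.996, 0.084, -0.0, -0.0]
ft_force: [-1.7, -0.4, -0.8]
grip_width: 0.003
clock: 4.2
position: [0.4585, -0.2437, 0.0583]
ee_rot: [0.996, 0.084, 0.0, 0.0]
ft_force: [-0.1, 0.4, 0.9]
grip_width: 0.002
clock: 4.3
position: [0.4595, -0.2436, 0.058]
ee_rot: [0.997, 0.084, -0.002, -0.0]
ft_force: [-18.9, -0.2, 13.2]
grip_width: 0.002
```

View pics/side4.png

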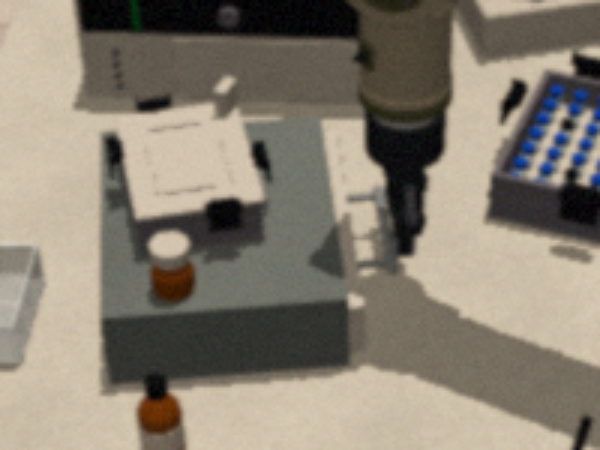

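The yellow gap is gone and the force jumped to 19 N, so the drawer is home. I'll hold briefly, then back off and rise.

```bash
python3 -m creep '[[0,0,0,0,0,0,255],[0,0,0,0,0,0,255],[0,0,0,-8,0,0,255],[0,0,0,-12,0,0,255],[0,0,0,0,0,-30,255],[0,0,0,0,0,-40,255],[0,0,0,0,0,-40,255],[0,0,0,0,0,-40,255]]'
python3 -m creep '[[0,0,-0.131,0,0,-10,150],[0,0,-0.131,0,0,0,150],[0,0,-0.131,0,0,0,150],[0,0,-0.131,0,0,0,150],[0,0,-0.131,0,0,0,150],[0,0,-0.131,0,0,0,150],[0,0,-0.131,0,0,0,150],[0,0,-0.131,0,0,0,150]]'; python3 -m creep '[[0,0,0,0,0,0,150]]'
python3 - <<'E'
from h import *
p,d=camera("side"); cv2.imwrite("pics/side5.png",p);cv2.imwrite("pics/c5.png",cv2.resize(p[120:270,200:400],None,fx=3,fy=3));np.save("pics/side5.npy",d)
p,d=camera("top"); cv2.imwrite("pics/top5.png",p);np.save("pics/top5.npy",d)
o=get_obs();print(o["position"],o["ee_rot"],o["joint_pos"])
E
```

```text
clock: 5.15
position: [0.4408, -0.2466, 0.21]
ee_rot: [0.996, 0.084, 0.0, 0.0]
ft_force: [-0.3, -0.4, -0.2]
grip_width: 0.002
clock: 5.95
position: [0.441, -0.2467, 0.2183]
ee_rot: [0.819, 0.573, 0.0, 0.0]
ft_force: [0.8, 0.0, -0.6]
grip_width: 0.411
clock: 6.05
position: [0.441, -0.2467, 0.2184]
ee_rot: [0.82, 0.572, 0.0, 0.0]
ft_force: [0.2, 0.4, 0.4]
grip_width: 0.41
[ 0.44108119 -0.24671345  0.21838176] [8.22013798e-01 5.69467513e-01 1.30010091e-04 2.26816135e-04] [ 0.75921024  0.11677012 -0.36206883  1.80803973  0.04391739  1.22407694
  0.02540799]
```

View pics/c5.png

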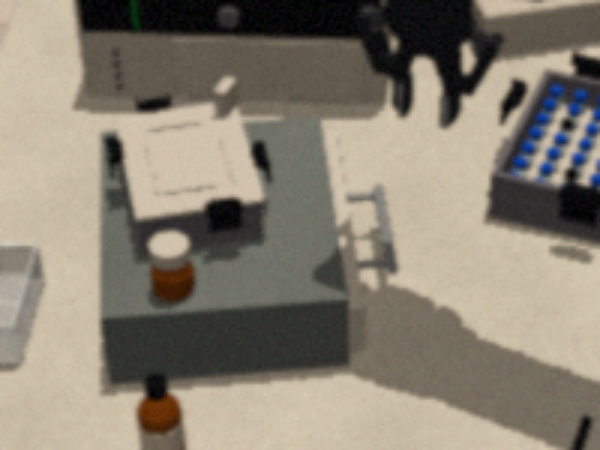

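View pics/top5.png

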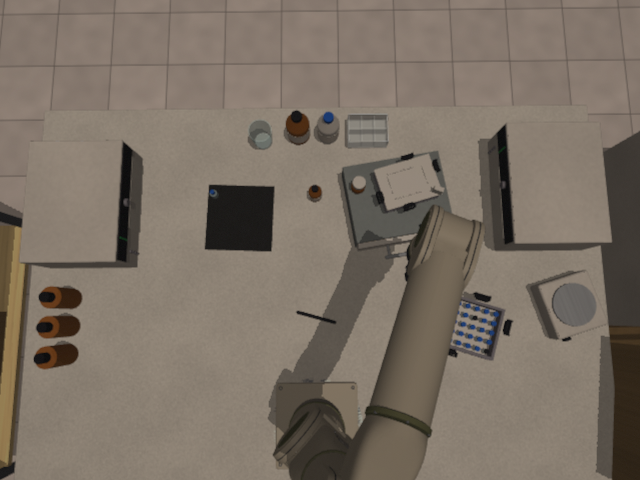

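The drawer is shut and nothing else has moved. Next I'll refine the lug position from both views.

```bash
python3 - <<'E'
from h import *
a=cv2.imread("pics/side5.png")[135:220,230:300];b=cv2.imread("pics/top5.png")[145:220,365:450]
a=cv2.resize(a,(560,560*85//70//1),interpolation=cv2.INTER_CUBIC)[:600]
b=cv2.resize(b,None,fx=8,fy=8,interpolation=cv2.INTER_CUBIC)
for nm,(X) in dict(lugtop=[.6393,-.332,.163],lugc=[.6393,-.332,.148]).items():
  u,v=proj("side",X);cv2.circle(a,(int((u-229.5)*8),int((v-134.5)*8)),3,(0,0,255),-1)
  u,v=proj("top",X);cv2.circle(b,(int((u-364.5)*8),int((v-144.5)*8)),3,(0,0,255),-1)
cv2.imwrite("pics/la.png",a);cv2.imwrite("pics/lb.png",b)
E
```

```text
(no output)
```

View pics/la.png

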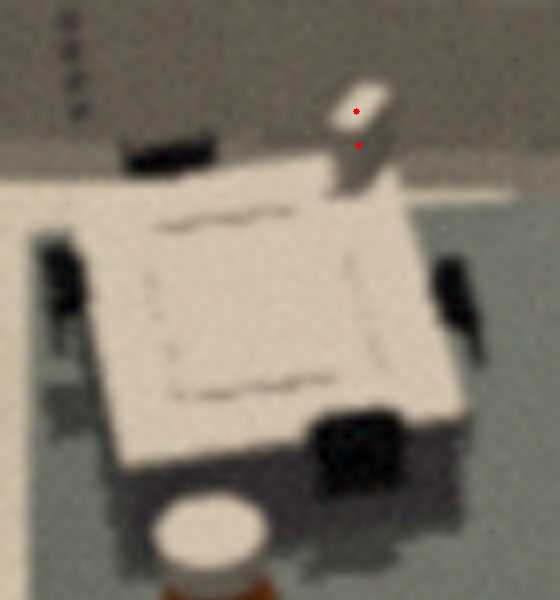

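View pics/lb.png

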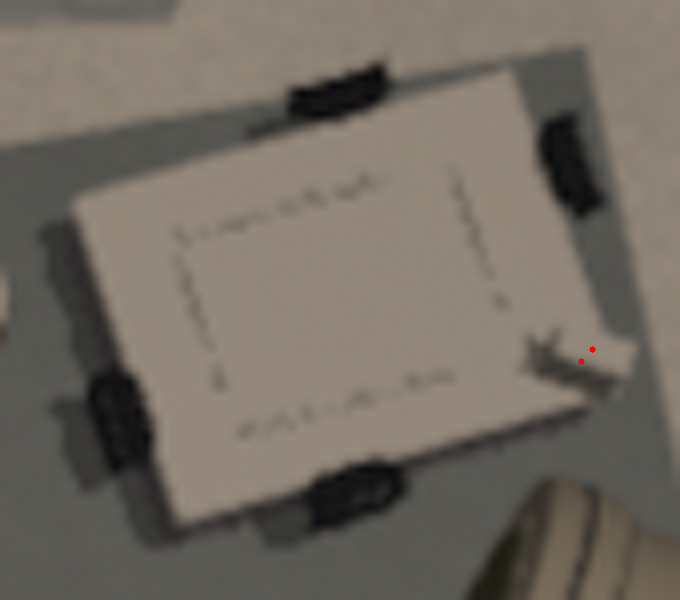

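The dot lies within about 0.5 px of the lug top in both views (side crop (358,108), top crop (592,348)). So the lug is at about (0.639, -0.333) with its top at 0.163. The clips are over 40 mm from the jaws.

```bash
python3 -m creep '[[0,0,0,-1,27,0,150],[0,0,0,-1,27,0,150],[0,0,0,-1,27,0,150],[0,0,0,-2,27,0,150],[0,0,0,-2,27,0,150],[0,0,0,-2,27,0,150],[0,0,0,-1,27,0,150],[0,0,0,-1,27,0,150]]';python3 -m creep '[[0,0,0,0,0,0,150],[0,0,0,0,0,0,150]]'; python3 - <<'E'
from h import *
o=get_obs();print(o["position"],o["ee_rot"])
from scipy.spatial.transform import Rotation as R
r=R.from_quat(o["ee_rot"]);print(r.as_matrix().round(3));print("delta tool mm",r.inv().apply(np.array([.639,-.333,.164])-o["position"])*1000)
E
```

```text
clock: 6.95
position: [0.6408, -0.3326, 0.2181]
ee_rot: [0.822, 0.57, -0.0, 0.0]
ft_force: [-0.8, -0.4, 0.9]
grip_width: 0.413
clock: 7.15
position: [0.64, -0.3318, 0.2176]
ee_rot: [0.821, 0.57, -0.0, -0.0]
ft_force: [-0.4, -0.7, 0.4]
grip_width: 0.408
[ 0.63997984 -0.3318076   0.21756539] [ 8.21452641e-01  5.70276533e-01 -1.25002898e-04 -4.67704754e-04]
[[ 0.35   0.937 -0.001]
 [ 0.937 -0.35   0.001]
 [ 0.    -0.001 -1.   ]]
delta tool mm [-1.47726395 -0.45240005 53.56533904]
```

```bash
python3 -m creep '[[0,0,0,-1,0,10,150],[0,0,0,0,0,10,150],[0,0,0,0,0,0,150]]'; python3 - <<'E'
from h import *
p,d=camera("side"); cv2.imwrite("pics/c6.png",cv2.resize(p[90:220,210:340],None,fx=4.5,fy=4.5,interpolation=cv2.INTER_CUBIC))
p,d=camera("top"); cv2.imwrite("pics/d6.png",cv2.resize(p[140:240,365:465],None,fx=5,fy=5,interpolation=cv2.INTER_CUBIC))
E
```

```text
clock: 7.45
position: [0.6383, -0.3327, 0.1962]
ee_rot: [0.821, 0.571, -0.001, -0.001]
ft_force: [-0.7, 0.1, 0.5]
grip_width: 0.411
```

View pics/c6.png

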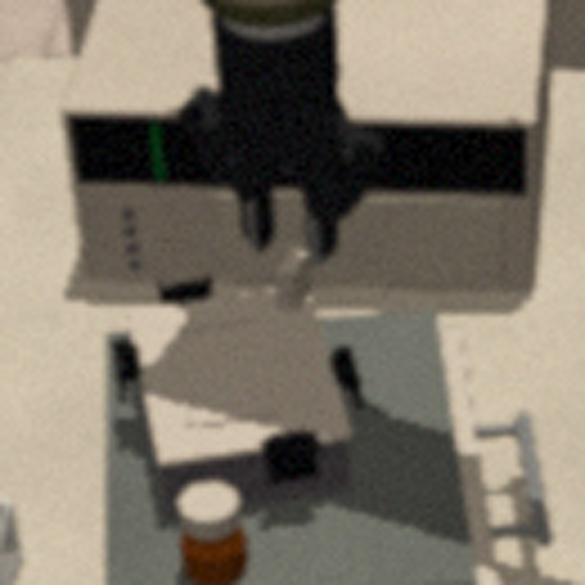

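View pics/d6.png

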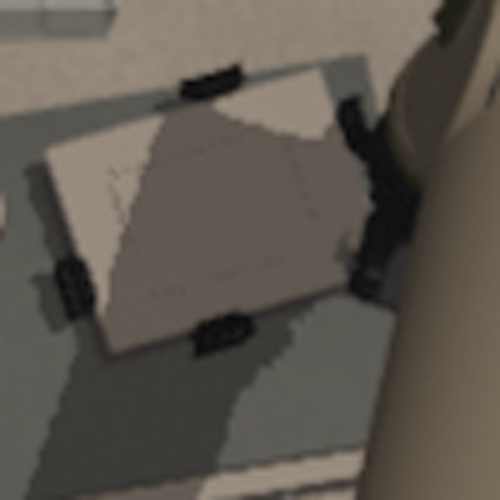

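In the side crop the fingers, at (258,245) and (322,250), straddle the lug top at (297,262). They clear the clips, so I'll go down.

```bash
python3 -m creep '[[0,0,0,0,-1,12,150],[0,0,0,0,0,12,150],[0,0,0,0,0,7,150],[0,0,0,0,0,0,150],[0,0,0,0,0,0,150]]'; python3 - <<'E'
from h import *
o=get_obs();print(o["position"],o["ft_force"])
p,d=camera("side"); cv2.imwrite("pics/c7.png",cv2.resize(p[90:220,210:340],None,fx=4.5,fy=4.5,interpolation=cv2.INTER_CUBIC))
E
```

```text
clock: 8.05
position: [0.6387, -0.3326, 0.1671]
ee_rot: [0.821, 0.571, -0.0, -0.0]
ft_force: [0.7, 0.1, -0.6]
grip_width: 0.415
[ 0.63871706 -0.33261419  0.1671495 ] [ 0.67137624  0.05556867 -0.56325424]
```

View pics/c7.png

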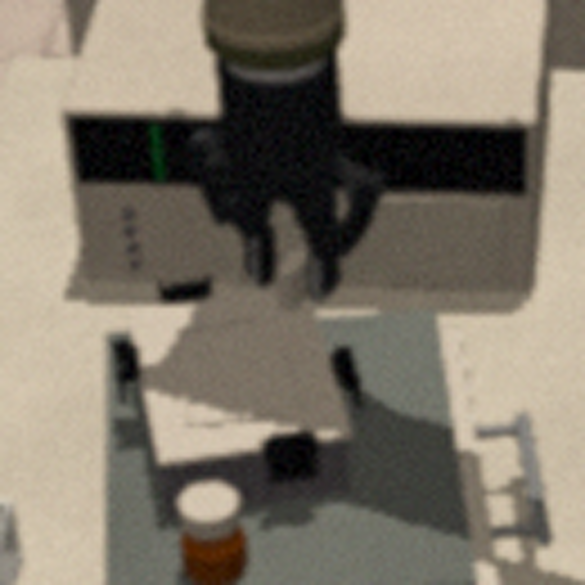

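The lug at (290,270) is between the fingers. Closing with 80 N.

```bash
python3 -m creep '[[0,0,0,0,0,2,185],[0,0,0,0,0,0,210],[0,0,0,0,0,0,230],[0,0,0,0,0,0,255],[0,0,0,0,0,0,255],[0,0,0,0,0,0,255]]' 80; python3 - <<'E'
from h import *
o=get_obs();print(o["position"],o["ee_rot"],o["ft_force"],o["torque"],o["grip_width"]*85)
E
```

```text
clock: 8.7
position: [0.6389, -0.3327, 0.1657]
ee_rot: [0.821, 0.571, 0.0, 0.0]
ft_force: [-0.3, 0.1, 2.3]
grip_width: 0.121
[ 0.63886609 -0.33270028  0.16568838] [8.20861899e-01 5.71126649e-01 1.19451597e-04 2.82818762e-04] [-0.28133574  0.08967658  2.31022098] [ 0.01430357  0.09394764 -0.02681935] 10.28296802915488
```

It is gripped at about 10–12 mm width, which is the lug. Now the peel: turn about tool -y, pivoting on the far corner, with tool shifts of 37 and -180 mm per rad.

```bash
python3 -m creep '[[0,-0.02,0,0.7,0,-3.6,255],[0,-0.02,0,0.7,0,-3.6,255],[0,-0.02,0,0.7,0,-3.6,255],[0,-0.02,0,0.7,0,-3.6,255],[0,-0.02,0,0.7,0,-3.6,255],[0,0,0,0,0,0,255],[0,0,0,0,0,0,255]]'; python3 - <<'E'
from h import *
o=get_obs();print(o["position"],o["ft_force"],o["torque"],o["grip_width"]*85)
p,d=camera("side"); cv2.imwrite("pics/c8.png",cv2.resize(p[90:220,210:340],None,fx=4.5,fy=4.5,interpolation=cv2.INTER_CUBIC))
E
```

```text
clock: 9.4
position: [0.6404, -0.3287, 0.1836]
ee_rot: [0.82, 0.57, -0.041, 0.029]
ft_force: [1.0, -1.7, 1.1]
grip_width: 0.121
[ 0.6404454  -0.3287141   0.18355854] [ 1.03608629 -1.67465539  1.14365548] [-0.1880533  -0.14188173 -0.14045227] 10.269257387842563
```

View pics/c8.png

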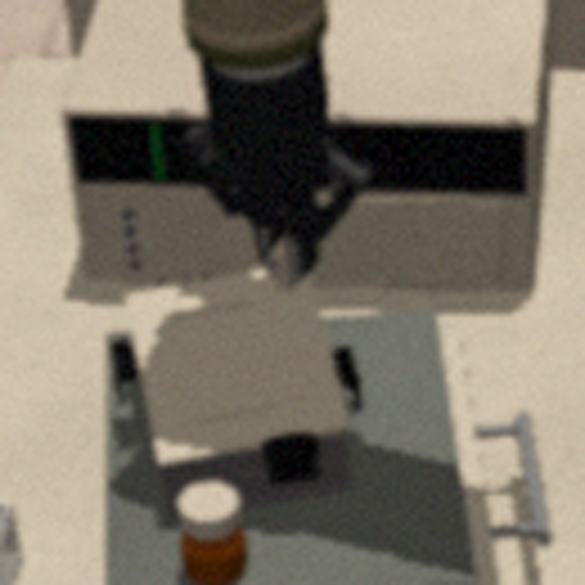

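The lug corner has risen and the near clip is uncovered. The far corner at (160,460) looks unmoved. I'll check the plate's heights by depth.

```bash
cat > plane.py <<'E'
from h import *
def cov(n="side",box=(150,198,235,290),zr=(.115,.2),xy=(.667,-.257),rad=.09):
    p,d=camera(n);Q=cloud(n,d);hsv=cv2.cvtColor(p,cv2.COLOR_BGR2HSV)
    m=np.zeros(d.shape,bool);m[box[0]:box[1],box[2]:box[3]]=1
    m&=(Q[...,2]>zr[0])&(Q[...,2]<zr[1])&(hsv[...,2]>75)&(np.hypot(Q[...,0]-xy[0],Q[...,1]-xy[1])<rad)
    q=Q[m]
    for _ in range(4):
        A=np.c_[q[:,:2],np.ones(len(q))];c,*_=np.linalg.lstsq(A,q[:,2],rcond=None)
        r=q[:,2]-A@c;q=q[abs(r)<.006]
    return c,q,p
E
python3 - <<'E'
from plane import *
c,q,p=cov()
f=lambda x,y:c@[x,y,1]
print(len(q),c,"lugcorner",f(.639,-.333),"mid",f(.667,-.257),"far",f(.702,-.163))
E
```

```text
1533 [-0.03318729 -0.09278479  0.14075238] lugcorner 0.15044303033471212 mid 0.14246214229255114 far 0.13257881702732485
```

The plate is at 0.150 m under the lug (up 17 mm) and at 0.133 m at the far corner, which is still down. Step 2 is met. I'll continue the peel until the far clips let go.

```bash
python3 -m creep '[[0,-0.02,0,0.7,0,-3.6,255],[0,-0.02,0,0.7,0,-3.6,255],[0,-0.02,0,0.7,0,-3.6,255],[0,-0.02,0,0.7,0,-3.6,255],[0,-0.02,0,0.7,0,-3.6,255],[0,-0.02,0,0.7,0,-3.6,255],[0,-0.02,0,0.7,0,-3.6,255],[0,0,0,0,0,0,255]]';python3 -m creep '[[0,-0.02,0,0.7,0,-3.6,255],[0,-0.02,0,0.7,0,-3.6,255],[0,-0.02,0,0.7,0,-3.6,255],[0,-0.02,0,0.7,0,-3.6,255],[0,-0.02,0,0.7,0,-3.6,255],[0,0,0,0,0,0,255]]'; python3 - <<'E'
from plane import *
o=get_obs();print(o["position"],o["joint_pos"],o["ft_force"],o["torque"],o["grip_width"]*85)
c,q,p=cov(box=(130,198,225,290),zr=(.11,.24))
f=lambda x,y:c@[x,y,1]
print(len(q),c,"lugcorner",f(.639,-.333),"mid",f(.667,-.257),"far",f(.702,-.163))
cv2.imwrite("pics/c9.png",cv2.resize(p[90:220,210:340],None,fx=4.5,fy=4.5,interpolation=cv2.INTER_CUBIC))
E
```

```text
clock: 10.3
position: [0.6439, -0.3192, 0.2077]
ee_rot: [0.814, 0.568, -0.098, 0.069]
ft_force: [-0.0, -4.0, 0.6]
grip_width: 0.121
clock: 10.9
position: [0.647, -0.3103, 0.2235]
ee_rot: [0.808, 0.564, -0.139, 0.097]
ft_force: [0.5, -0.2, -0.4]
grip_width: 0.122
[ 0.64703117 -0.31031187  0.22353798] [ 0.38792907  0.57153736 -0.23599004  1.23842655  0.46672322  1.42273336
 -0.25610565] [ 0.5116392  -0.18937708 -0.38411772] [ 0.42795858 -0.25990147 -0.04396482] 10.352618948851045
1734 [-0.11828718 -0.3344063   0.16103281] lugcorner 0.1968046011130212 mid 0.1680776809606913 far 0.13250343707281406
```

View pics/c9.png

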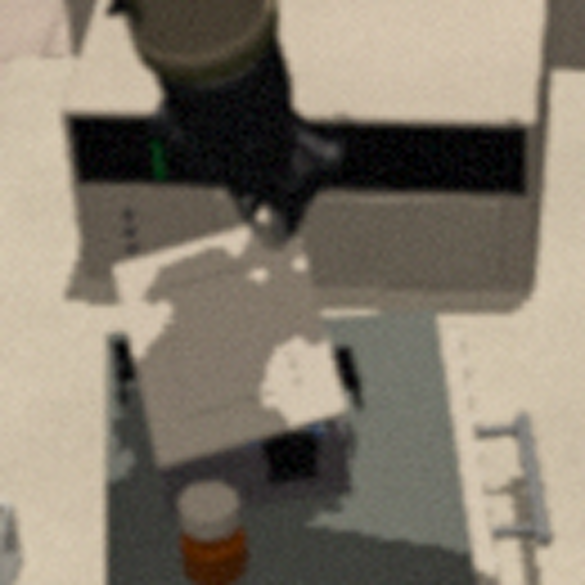

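Tilt is now 0.35 rad, with the far corner still resting at 0.1325 m and forces low. I'll lift straight up, gently at first.

```bash
python3 -m creep '[[0,0,0,-1.3,0,-3.8,255],[0,0,0,-1.3,0,-3.8,255],[0,0,0,-1.3,0,-3.8,255],[0,0,0,-1.3,0,-3.8,255],[0,0,0,-1.3,0,-3.8,255],[0,0,0,0,0,0,255]]'; python3 - <<'E'
from plane import *
o=get_obs();print(o["position"],o["ft_force"],o["torque"],o["grip_width"]*85)
c,q,p=cov(box=(110,198,225,290),zr=(.11,.26))
f=lambda x,y:c@[x,y,1]
print(len(q),c,"lugcorner",f(.639,-.333),"mid",f(.667,-.257),"far",f(.702,-.163))
cv2.imwrite("pics/c10.png",cv2.resize(p[70:220,210:340],None,fx=4,fy=4,interpolation=cv2.INTER_CUBIC))
E
```

```text
clock: 11.55
position: [0.6464, -0.3125, 0.2445]
ee_rot: [0.809, 0.563, -0.139, 0.097]
ft_force: [0.4, 0.1, -1.6]
grip_width: 0.119
[ 0.64644854 -0.31247628  0.2445404 ] [ 0.41444406  0.08183224 -1.55303853] [ 0.32130727 -0.15894337 -0.03407973] 10.08704869725465
1367 [-0.10396607 -0.35415234  0.16548926] lugcorner 0.21698767513752057 mid 0.1871610470001145 far 0.150231914171968
```

View pics/c10.png

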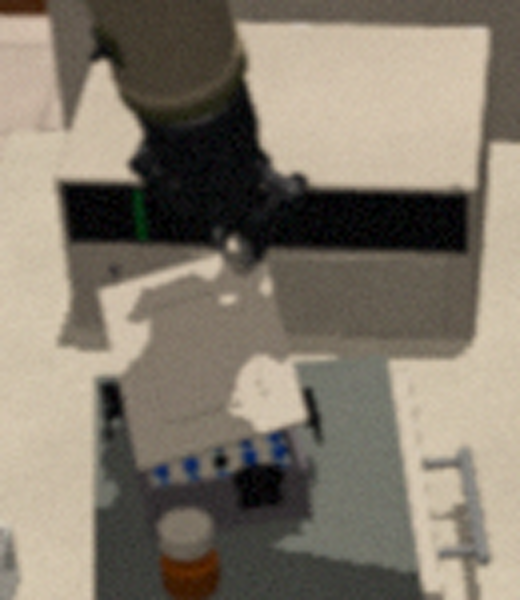

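The cover is free: it hangs clear with the vials visible beneath, and the stack is in place. I'll lift higher, then level it.

```bash
python3 -m creep '[[0,0,0,-5,0,-14,255],[0,0,0,-8,0,-24,255],[0,0,0,-8,0,-24,255],[0,0,0,-5,0,-14,255],[0,0,0,0,0,0,255]]';python3 -m creep '[[0,0.05,0,0,0,0,255],[0,0.05,0,0,0,0,255],[0,0.05,0,0,0,0,255],[0,0.05,0,0,0,0,255],[0,0.05,0,0,0,0,255],[0,0.05,0,0,0,0,255],[0,0.04,0,0,0,0,255],[0,0,0,0,0,0,255]]'; python3 - <<'E'
from h import *
from scipy.spatial.transform import Rotation as R
o=get_obs();print(o["position"],o["joint_pos"],o["ft_force"],o["torque"],o["grip_width"]*85)
r=R.from_quat(o["ee_rot"]);print(r.as_matrix().round(3))
p,d=camera("side"); cv2.imwrite("pics/s11.png",p);np.save("pics/s11.npy",d)
E
```

```text
clock: 12.1
position: [0.6472, -0.3118, 0.327]
ee_rot: [0.809, 0.563, -0.138, 0.098]
ft_force: [-0.2, -0.1, -1.0]
grip_width: 0.121
clock: 12.9
position: [0.6455, -0.3133, 0.3225]
ee_rot: [0.822, 0.57, -0.001, -0.001]
ft_force: [0.2, -0.6, -1.8]
grip_width: 0.122
[ 0.64554408 -0.31327095  0.32245272] [ 0.56769729  0.54897218 -0.30763852  1.03596952  0.15866574  1.57963741
 -0.05359754] [ 0.18832424 -0.56610788 -1.79619936] [-0.10707793  0.0612849   0.00850313] 10.412229256681963
[[ 0.35   0.937 -0.002]
 [ 0.937 -0.35   0.001]
 [-0.    -0.002 -1.   ]]
```

View pics/s11.png

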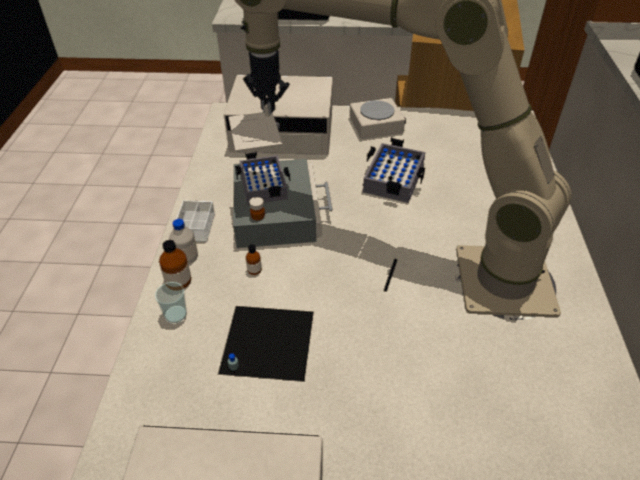

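The cover is held level, the stack stands with its vials exposed at (262,177), and the bystanders are unmoved. Carrying it to the mat (middle 0.599, 0.229).

```bash
python3 -m creep '[[0,0,0,14,-8,0,255],[0,0,0,24,-14,0,255],[0,0,0,24,-14,0,255],[0,0,0,24,-14,0,255],[0,0,0,24,-14,0,255],[0,0,0,24,-14,0,255],[0,0,0,24,-14,0,255],[0,0,0,24,-14,0,255]]';python3 -m creep '[[0,0,0,24,-14,0,255],[0,0,0,24,-14,0,255],[0,0,0,24,-14,0,255],[0,0,0,24,-14,0,255],[0,0,0,24,-14,0,255],[0,0,0,24,-14,0,255],[0,0,0,24,-14,0,255],[0,0,0,24,-14,0,255]]';python3 -m creep '[[0,0,0,20,-10,0,255],[0,0,0,10,-5,0,255],[0,0,0,0,0,15,255],[0,0,0,0,0,20,255],[0,0,0,0,0,20,255],[0,0,0,0,0,15,255],[0,0,0,0,0,10,255],[0,0,0,0,0,0,255]]'; python3 - <<'E'
from h import *
o=get_obs();print(o["position"],o["ee_rot"],o["ft_force"],o["torque"],o["grip_width"]*85)
for n in("side","top"):
  p,d=camera(n); cv2.imwrite(f"pics/{n}12.png",p);np.save(f"pics/{n}12.npy",d)
E
```

```text
clock: 13.75
position: [0.6099, -0.1023, 0.3234]
ee_rot: [0.82, 0.572, -0.001, 0.0]
ft_force: [0.2, -0.2, -0.7]
grip_width: 0.12
clock: 14.55
position: [0.5714, 0.1165, 0.3235]
ee_rot: [0.821, 0.572, -0.0, 0.001]
ft_force: [-0.1, -0.0, -1.0]
grip_width: 0.119
clock: 15.35
position: [0.568, 0.1473, 0.2422]
ee_rot: [0.821, 0.571, -0.001, -0.0]
ft_force: [0.5, -0.3, -1.5]
grip_width: 0.122
[0.56803686 0.14729472 0.24222712] [ 8.21050228e-01  5.70854623e-01 -1.20463918e-03 -2.65240118e-04] [ 0.52414203 -0.30670274 -1.47036047] [-0.0504611   0.03764883  0.00869893] 10.403901468116597
```

View pics/side12.png

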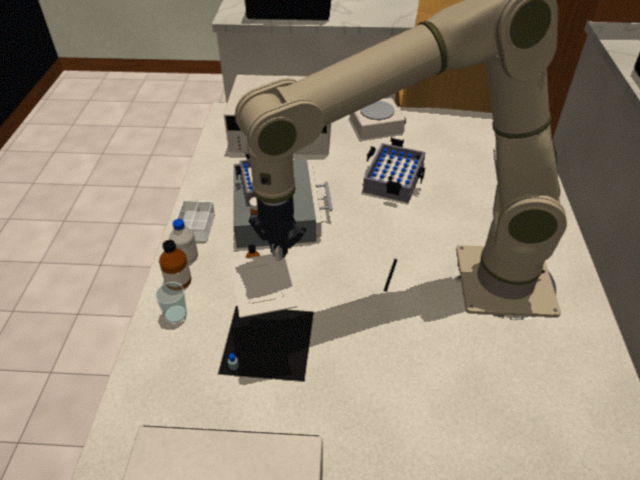

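View pics/top12.png

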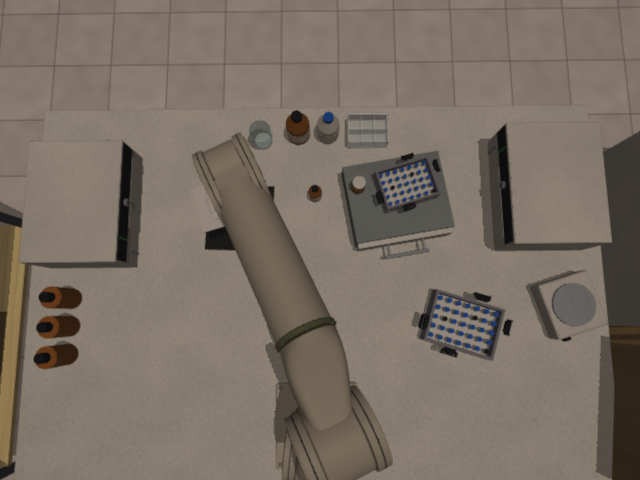

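The cover, at (264,277) in the side view, is over the mat. I'll measure its plate.

```bash
cat > fin.py <<'E'
from h import *
import sys
def fin(p,d):
    Q=cloud("side",d)
    m=np.zeros(d.shape,np.uint8);m[235:330,215:320]=1
    m&=((Q[...,2]>.17)&(Q[...,2]<.25)&(p[...,2]>105)).astype(np.uint8)
    q=Q[m>0]
    for _ in range(4):
        A=np.c_[q[:,:2],np.ones(len(q))];c,*_=np.linalg.lstsq(A,q[:,2],rcond=None);q=q[abs(q[:,2]-A@c)<.006]
    r=cv2.minAreaRect((q[:,:2]*1000).astype(np.float32))
    ct=np.array(r[0])/1000;print(len(q),"rect",r,"z mid",c@[*ct,1],"tilt",np.arctan(np.hypot(*c[:2])))
    print("dist to mat",np.hypot(*(ct-[.599,.229])))
if __name__=="__main__": fin(cv2.imread("pics/side12.png"),np.load("pics/side12.npy"))
E
python3 fin.py
```

```text
3125 rect ((595.87939453125, 221.54141235351562), (120.54879760742188, 165.92784118652344), 16.427858352661133) z mid 0.20860371027219968 tilt 0.006408273266986574
dist to mat 0.00808509172315821
```

```bash
python3 -m creep '[[0,0,0,4,0,4,255],[0,0,0,4,0,4,255],[0,0,0,0,0,0,255],[0,0,0,0,0,0,255],[0,0,0,0,0,0,255],[0,0,0,0,0,0,255],[0,0,0,0,0,0,255]]'; python3 - <<'E'
from fin import *
p,d=camera("side");fin(p,d)
o=get_obs();print(o["clock"],abs(o["joint_velocities"]).max(),o["grip_width"]*85)
t,_=camera("top");t0=cv2.imread("pics/top5.png")
# stack clips / station shift between pre-peel & now
g=lambda a:(cv2.cvtColor(a,cv2.COLOR_BGR2GRAY)<38).astype(np.uint8)
for b in [(150,162,398,416),(158,172,430,442),(188,206,374,386),(202,212,400,418)]:
    f=[np.array(np.nonzero(g(i)[b[0]:b[1],b[2]:b[3]])).mean(1) for i in(t0,t)];print("clip shift px",(f[1]-f[0]).round(2))
cv2.imwrite("pics/fin.png",cv2.resize(t[120:280,180:470],None,fx=2.5,fy=2.5))
E
```

```text
clock: 16.15
position: [0.5713, 0.1556, 0.2361]
ee_rot: [0.821, 0.571, 0.0, 0.0]
ft_force: [-0.2, 0.0, -1.6]
grip_width: 0.12
3155 rect ((599.6213989257812, 229.6551055908203), (120.04277038574219, 167.3465118408203), 16.44161033630371) z mid 0.20248571770611998 tilt 0.001945782694592915
dist to mat 0.0009029396215064113
16.2 0.002129374145556642 10.276850783425354
clip shift px [0.16 0.09]
clip shift px [0. 0.]
clip shift px [-0.12  0.17]
clip shift px [-0.13 -0.1 ]
```

View pics/fin.png

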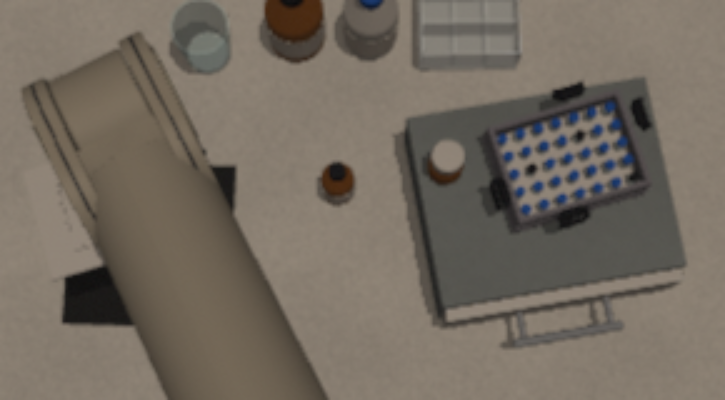

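The top view shows the drawer shut at (560,295) and the stack in place. The jar (447,160) and dropper (338,182) are standing, and the cover is held over the mat. Handing in.

```bash
python3 -c "
from workcell import *
print(hand_in())"
```

```text
the job is handed in; nothing more can be done
None
```

I shut the drawer, peeled the cover off by its lug and handed the job in at about 16 s. The arm is still holding the cover level over the mat. The hand-in reports no verdict, so these are my own last checks:

- **Drawer:** it is home. The yellow gap closed and the push met a hard stop at 19 N, and the last picture still shows it shut.
- **Peel:** the plate under the lug rose 17 mm while the far corner stayed on the stack, at 0.133 m, its height when seated. I then freed the far clips and lifted the cover clear.
- **Cover:** its middle is about 1 mm from the mat's middle and 0.202 m up. It is tilted by 0.002 rad, still and firmly gripped. The measured long side came out at 167 mm instead of 160 mm, which I put down to depth noise.
- **Other things:** the stack's clips moved by no more than 0.2 pixel, so the stack has not shifted. The jar and dropper stand where they were. The vial stood on the mat in the side view taken just before the last small move. No check failed.

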